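# Stir the beads of a dry bead bath, cover it and start it

## Task

Get the dry bead bath ready to heat evenly: lift its lid off and set it down on the worktop, take the stirring rod from its stand and stir the beads with the rod's foot down among them, at least two full turns round the well, so that the beads are well shifted and none leaves the well. Stand the rod back in its stand, put the lid back on the well so that it sits fully home, and only then start the bath: pull the sprung knob on its front right out to its stop, hold it there for a second and let it spring back. Leave the jar, beaker, tray and marker where they are.

Things in the scene. Friction and masses are not known exactly. Their poses are not given: they have to be found in the camera images.
- bead_bath: fixed white box, 162 (x) x 202 (y) x 80 mm high, with a lidded round well in its top. Origin at the centre of its underside, z up; its -x axis points out of its grey front panel (display on the left, black pull knob right of the middle). The steel well holds eight beads: inner diameter 83 mm, axis 18 mm behind the origin (+x), mouth 80 mm above the worktop, floor dished like a very flat funnel.
- well_floor (a point): lowest point of the well's dished floor, on its axis, 33 mm above the worktop; the floor rises evenly from here by 1.9 mm per 10 mm outwards. Axes as bead_bath's: +x = far side of the well, -x = near side, towards the front panel.
- well_mouth (a point): centre of the well's mouth, level with the top of the box, 80 mm above the worktop, straight above well_floor.
- well_lid: loose aluminium lid, black knob on top, 49 mm high, 0.13-0.21 kg: disc 98 mm in diameter, 7.5 mm thick; below it a chamfered spigot, diameter 74 mm, 6 mm deep, that fits the 83 mm well with play. Origin: centre of the spigot's flat underside, z up. Starts seated: origin 6 mm below the mouth, 74 mm above the worktop. On the worktop it stands level on the spigot.
- well_lid_knob (a point): where to take the lid's knob: on its axis, 40 mm above the lid's origin; the knob is 25 to 26 mm in diameter here, its head reaches from 29 to 49 mm above the lid's origin, the disc's top lies 13.5 mm above it.
- stirrer: loose straight stirring rod, standing foot down in rod_stand (may lean up to 0.15 rad), 166 mm long, 0.04-0.085 kg: black rubber foot, diameter 12 mm, over the lowest 26 mm; steel shaft, diameter 9 mm; grey plastic grip, diameter 14 mm, from 104 to 166 mm above the foot's end. Origin: centre of the foot's end face; z along the rod towards the grip.
- stirrer_tip (a point): centre of the stirrer's foot end (the same point as its origin).
- stirrer_grip (a point): on the stirrer's axis, 138 mm above its foot's end: the middle of the upper part of the grey grip, a good place to hold it (28 mm of grip above, 34 mm below).
- rod_stand: steel stand fixed to the worktop, left or right of the bead bath: a dark disc foot 68 mm in diameter and 7 mm high with an upright tube, inner diameter 19 mm, flared over its top 11 mm to 34 mm at the mouth; 90 mm high in all. Origin at the centre of its underside, z up.
- stand_floor (a point): centre of the inner floor of the stand's tube, 10 mm above the worktop; the stirrer's foot rests here.
- start_knob (a joint): sprung black pull knob on the front panel: how far it is pulled out, in m; 0 = in, 0.016 = at its stop. It slides straight out along bead_bath's -x axis. The spring holds it in with 3 N, needs about 6 N at the stop, and draws it back when let go.
- start_knob_grip (a point): where to take the start knob: on its axis, 46 mm above the worktop, 42 mm in front of the box's front face while in (the point moves with the knob). The black head is 23-25 mm in diameter, its axis level; it reaches 14 mm towards the panel and 12 mm outwards from here. It can be pinched across its sides from above.
- bead1: chunky round aluminium bead, diameter 13 mm, 10 g, one of eight alike; origin at its centre. The beads lie together round the lowest point of the well's floor, within 35 mm of its axis, and roll back there after the rod has pushed them aside.
- bead2: another of the eight beads, like bead1.
- bead3: another of the eight beads, like bead1.
- bead4: another of the eight beads, like bead1.
- bead5: another of the eight beads, like bead1.
- bead6: another of the eight beads, like bead1.
- bead7: another of the eight beads, like bead1.
- bead8: another of the eight beads, like bead1.
- specimen_jar: bystander: translucent lidded jar, 43 mm in diameter, 48 mm high, standing on the side of the bath opposite the rod stand. Origin under its centre.
- beaker: bystander: small empty glass beaker, 46 mm in diameter, 58 mm high, far left. Origin under its centre.
- stain_tray: bystander: shallow steel tray, 68 x 150 mm (long along its y), 22 mm high, at the right. Origin under its centre.
- marker_black: bystander: black felt marker, 132 mm long (along its y), 14 mm thick, lying near right. Origin under its centre.
Things that resemble listed ones, but are neither listed nor needed, are in the scene too. There is more than one size of the well_lid; the one meant has the size given above.

How it is judged:
By the outcome, as a careful person would: the job done as asked, in the order asked, and still so for the second after the job is handed in, with the robot touching nothing.
It also fails if it takes over 72 s, if anything falls off the work surface, if the arm or the gripper's body presses on something with over 40 N, if the wrist force passes 120 N, or if a joint passes its speed limit or range.

## Robot

A 7-joint arm with a two-finger parallel gripper is mounted at the origin on a cart in front of the work surface, level with it; the furniture and walls round the work are solid. World frame = base frame: x ahead of the robot, y to its left, z up, the work surface at z = 0. Lengths are in m, angles in rad, forces in N, time in s.
With the tool pointing down it reaches from about 0.4 to 0.875 m from the base axis. Payload 19.3 kg.
Tool frame: the origin (TCP) lies at the very end of the fingers, on their centre line; the grasp point (between the pads) lies 19 mm behind it; z points along the fingers, y is the line along which they close (so a half turn about z gives the same grasp; the last joint's range is limited). The gripper opens to 85 mm and grips with 20 to 120 N. Pads are 22 mm wide; open, the fingers measure 114 mm over their backs; the gripper's body (76 mm by 85 mm) begins 54 mm behind the grasp point. The pads swing forward as they close: fully open they stand 13 mm farther back than shut.
Start: joints at [1.208, 0.521, -0.036, 1.599, 0.021, 1.021, -0.113], TCP at [0.18, -0.598, 0.231] pointing down, gripper open.
Joint ranges: [-2.91, 2.91], [-0.3, 2.13], [-1.5, 1.42], [0.17, 2.43], [-1.26, 4.41], [0.16, 1.93], [-2.52, 2.52]. Speed limits (rad/s): [1.89, 1.89, 2.39, 2.39, 3.01, 3.01, 3.01].

## Interface

Orientations are given as [roll, pitch, yaw] about the fixed x, y, z axes, in that order (R = Rz(yaw) Ry(pitch) Rx(roll)).
In Python, from workcell import monitor, optics, job_done gives the robot as it stands.
- The arm moves only by the shell command python3 -m handwheel 'ROWS' [FORCE]. ROWS is JSON, a list of rows, each an object of numbers: "dx", "dy", "dz": the shift along the tool's x, y, z in cm; "wx", "wy", "wz": the turn, a rotation vector about the tool's x, y, z in rad; "claw": the opening in per cent of the stroke, from 0 (shut) to 100 (fully open). A call has 1 to 8 rows; each row shifts and turns the commanded pose from where the row before left it, along the tool's axes as they then stand; what a row does not reach is not made up. A row lasts 1/8 s, in which the tool goes at most 62.5 mm and 10.7 degrees, less where a joint would pass 70% of its speed; a pose out of reach is approached as far as the arm can. A call with a gripper value outside its range is refused whole. The fingers move at their own pace and stop on an object; FORCE is the grip in N (left out, the last holds). Time passes only in rows, so rows that do not move let the fingers close. It gives the time, the measured TCP pose, the force, the opening and the grip force at its end, in the units of the state.
- monitor.observe(): the state, without advancing time (a new reading comes with each control period).
- optics.grab_frame(name): name is "scene" or "top" or "wrist"; returns a dict with "frame" (384x512x3 uint8, blue, green, red), "fovy" (degrees; the focal length in pixels is half the picture's height over the tangent of half this angle, whatever the lens; pixels are square), "cx", "cy" (the principal point, pixels), "R" (3x3) and "t" (3): a world point X has camera coordinates R X + t. Camera axes: x right, y down, z forward; pixel columns grow to the right and rows downward; lengths in m; the calibration is good to about 2 mm. A picture is of the moment at which its call begins. There is no depth.
- job_done(): hands the job in; it is judged then, once.
Trained networks look in the newest picture that a camera, given by its name, has taken for a name from the list of things; names that differ only in an ending like _2 or _b are one class to them, and where a whole thing is asked for, a point or a joint stands for the part that bears it (a point fixed in the world has none). Each returns a list of dicts, best first, with "p" (0 to 1); they miss things now and then, are a little off and sometimes report something else, mostly with a low value. They report only what shows in the picture. A call takes as long as a camera call. They do not tell look-alikes from the thing itself.
- optics.masks_of(name, camera): "region" (384x512 bool, what is visible of it) and "rect" ([left, top, width, height] in pixels, round what is visible of it).
The state is a dict: "clock": time; "qpos": joint angles; "qd": joint speeds; "joint_efforts": joint torques, N m; "position": TCP position; "tool_rot": TCP orientation; "force": force on the tool from outside, world axes, zero at the start; "moment": the same for the moment, N m; "grip_width": finger opening in m; "finger_force": force on a finger pad.
Only numpy, scipy, OpenCV 4.12 (cv2) and the standard library are available. Lean on these libraries where they do the work, as an engineer would, in place of code of your own. Each camera call takes 0.05 s, during which the arm holds its last target. There are 200 camera calls.

## Working session

There is one attempt and no reset: what is moved stays moved. The work goes in short steps, Python scripts to look and compute and a shell command to move; the robot and the scene stay as the last step left them, time stands still between calls to the robot, and variables do not carry over. Pictures are saved under pics/ and viewed, at most 10 in all, crops included, and the job is handed in when it is done.

```bash
mkdir -p pics; ls
python3 - <<'E'
from workcell import monitor, optics
import cv2, numpy as np
s=monitor.observe(); print({k:np.round(v,3) for k,v in s.items()})
fs=[]
for c in("scene","top"):
    f=optics.grab_frame(c); fs.append(f["frame"]); print(c,f["fovy"],f["cx"],f["cy"],np.round(f["R"],3).tolist(),np.round(f["t"],3))
    cv2.imwrite(f"pics/{c}0.png",cv2.resize(f["frame"],(800,600)))
    for n in("bead_bath","well_lid","well_lid_knob","stirrer","rod_stand","start_knob","specimen_jar"):
        for d in optics.masks_of(n,c): 
            ys,xs=np.nonzero(d["region"]); print(n,round(d["p"],2),d["rect"],xs.mean().round(1),ys.mean().round(1))
E
```

```text
pics
{'clock': np.float64(0.0), 'qpos': array([ 1.208,  0.522, -0.036,  1.6  ,  0.021,  1.021, -0.113]), 'qd': array([-0.001, -0.   , -0.002,  0.   , -0.003,  0.001, -0.001]), 'joint_efforts': array([ 1.0000e-03, -9.2711e+01,  1.9800e+00, -3.6993e+01,  1.8000e-02,
        8.0000e-03, -0.0000e+00]), 'position': array([ 0.18 , -0.598,  0.231]), 'tool_rot': array([-3.141,  0.   ,  0.293]), 'force': array([-0.03 ,  0.108,  0.655]), 'moment': array([-0.044,  0.014,  0.027]), 'finger_force': np.float64(0.0), 'grip_width': np.float64(0.086)}
scene 52.15117085794415 253.92438138714473 185.3442420074636 [[-0.727, -0.686, -0.005], [-0.501, 0.536, -0.679], [0.469, -0.491, -0.734]] [0.342 0.38  1.002]
bead_bath 0.59 [189.4, 165.0, 78.4, 69.3] 229.0 201.6
bead_bath 0.19 [169.6, 248.3, 12.4, 18.9] 176.8 254.4
well_lid 0.79 [206.8, 175.5, 32.5, 22.3] 223.4 187.3
well_lid 0.7 [280.0, 209.4, 46.9, 38.9] 302.7 226.0
well_lid 0.68 [162.2, 218.8, 23.7, 19.6] 174.6 230.7
well_lid_knob 0.87 [279.8, 209.1, 46.4, 38.1] 302.4 226.1
well_lid_knob 0.87 [165.0, 224.0, 23.4, 17.3] 174.6 231.2
well_lid_knob 0.83 
[... 367 characters left out ...]
th 0.78 [191.4, 147.8, 71.0, 71.4] 224.5 178.4
well_lid 0.81 [235.7, 226.2, 43.1, 42.2] 256.7 246.1
well_lid 0.69 [209.9, 151.3, 27.6, 33.0] 225.3 167.7
well_lid 0.63 [159.5, 157.4, 21.5, 20.3] 170.3 163.8
well_lid_knob 0.88 [209.9, 151.7, 34.5, 30.7] 225.4 168.1
well_lid_knob 0.84 [234.9, 226.0, 44.8, 41.6] 256.8 246.0
well_lid_knob 0.7 [161.0, 153.0, 19.1, 22.4] 170.3 163.6
stirrer 0.66 [192.0, 148.7, 71.7, 68.6] 224.1 178.2
stirrer 0.52 [130.0, 203.9, 9.7, 4.1] 134.7 204.7
rod_stand 0.85 [131.0, 196.7, 21.8, 22.0] 143.9 207.9
start_knob 0.62 [225.8, 203.7, 7.6, 16.7] 228.6 213.1
start_knob 0.42 [353.9, 207.8, 22.4, 26.9] 365.2 221.7
specimen_jar 0.62 [302.3, 197.5, 15.7, 11.0] 308.9 204.3
```

View pics/scene0.png

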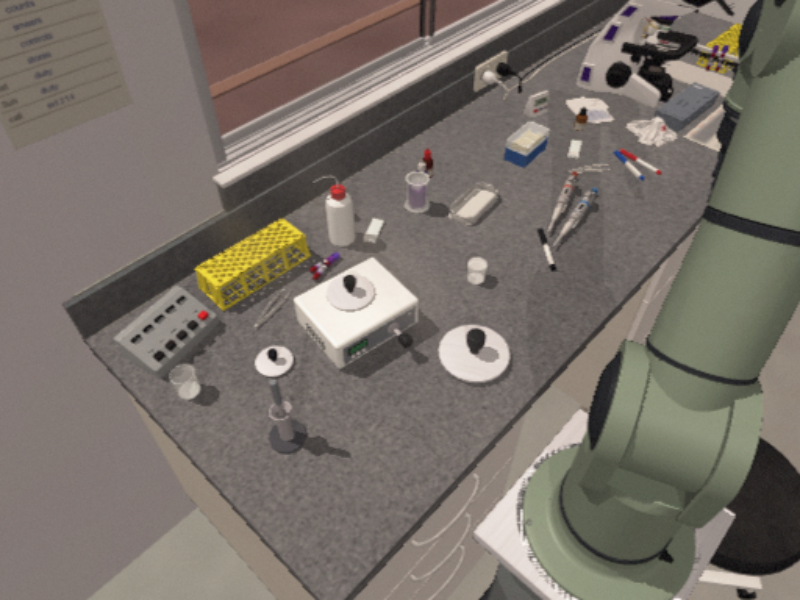

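View pics/top0.png

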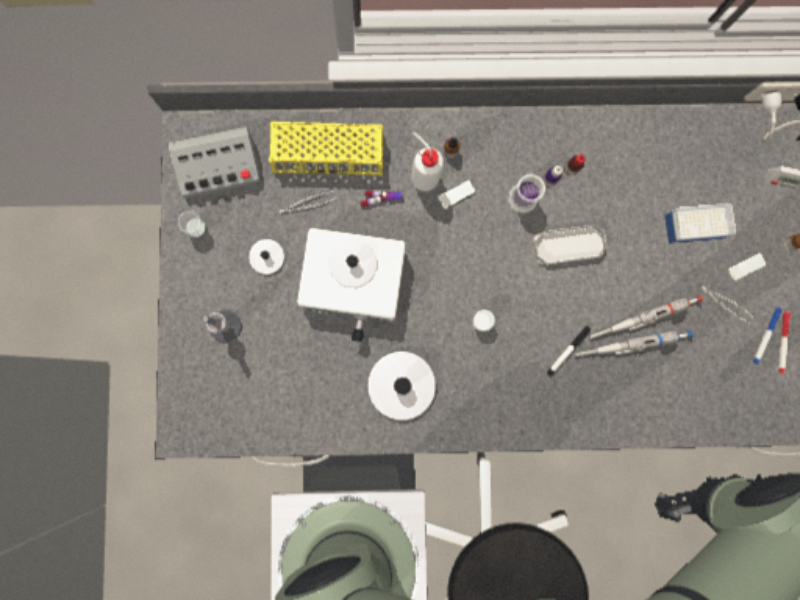

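The scene shows the bath with its lid at scene (350,285), the stand with rod at (285,420), and look-alike lids at (273,360) and (475,352). In the top view the bath is at (352,275), its start knob at (358,330), the rod stand at (222,325) and the jar at (484,320).

```bash
cat > h.py <<'E'
from workcell import monitor, optics
import cv2, numpy as np
from scipy.spatial.transform import Rotation as Ro
def cam(c):
    f=optics.grab_frame(c); f["f"]=192/np.tan(np.radians(f["fovy"])/2)
    f["R"]=np.array(f["R"]);f["t"]=np.array(f["t"]);return f
def onz(f,u,v,z):
    d=f["R"].T@np.array([(u-f["cx"])/f["f"],(v-f["cy"])/f["f"],1]);o=-f["R"].T@f["t"]
    return o+d*(z-o[2])/d[2]
def proj(f,X):
    c=f["R"]@np.array(X)+f["t"];return np.array([f["cx"],f["cy"]])+f["f"]*c[:2]/c[2]
def tri(fs,uvs):
    A=[];b=[]
    for f,(u,v) in zip(fs,uvs):
        d=f["R"].T@np.array([(u-f["cx"])/f["f"],(v-f["cy"])/f["f"],1]);d/=np.linalg.norm(d)
        P=np.eye(3)-np.outer(d,d);A.append(P);b.append(P@(-f["R"].T@f["t"]))
    return np.linalg.lstsq(np.vstack(A),np.hstack(b),rcond=None)[0]
def move(target,yaw=None):
    "shift in tool axes (cm) to a target TCP"
    s=monitor.observe();R=Ro.from_euler('xyz',s["tool_rot"]);print("shift cm",np.round(R.inv().apply(np.array(target)-s["position"])*100,2),"pos",np.round(s["position"],4),np.round(s["tool_rot"],4))
E
python3 - <<'E'
from h import *
t=cam("top");s=cam("scene")
# bath top face: white-ish blob
g=t["frame"].astype(int);m=optics.masks_of("bead_bath","top")[0]["region"]
w=((g.min(2)>150)&m).astype(np.uint8)
c=max(cv2.findContours(w,0,2)[0],key=cv2.contourArea);h=cv2.convexHull(c)
P=np.array([onz(t,u,v,.08)[:2] for u,v in h[:,0]]).astype(np.float32)
r=cv2.minAreaRect(P);print("bath top rect",r)
for n,z in(("well_lid_knob",.115),("rod_stand",.05),("start_knob",.046),("specimen_jar",.03),("beaker",.03)):
  for k,f in(("top",t),("scene",s)):
    for d in optics.masks_of(n,k):
        ys,xs=np.nonzero(d["region"]);print(n,k,round(d["p"],2),np.round(onz(f,xs.mean(),ys.mean(),z),3),d["rect"])
cv2.imwrite("pics/c1.png",np.hstack([cv2.resize(t["frame"][140:230,110:210],(400,360),interpolation=2),cv2.resize(s["frame"][230:300,150:228],(400,360),interpolation=2)]))
E
```

```text
bath top rect ((0.5993624925613403, -0.015769772231578827), (0.20149408280849457, 0.16238005459308624), 80.79241943359375)
well_lid_knob top 0.83 [ 0.615 -0.02   0.115] [211.3, 152.6, 31.3, 29.8]
well_lid_knob top 0.79 [ 0.371 -0.112  0.115] [233.1, 222.2, 43.9, 45.3]
well_lid_knob top 0.59 [0.631 0.15  0.115] [162.9, 153.1, 19.5, 20.4]
well_lid_knob scene 0.93 [0.573 0.209 0.115] [162.6, 223.3, 26.7, 18.1]
well_lid_knob scene 0.88 [ 0.325 -0.047  0.115] [277.2, 210.3, 47.2, 38.6]
well_lid_knob scene 0.57 [0.594 0.004 0.115] [205.3, 175.6, 35.2, 25.2]
well_lid_knob scene 0.31 [0.513 0.251 0.115] [171.9, 242.7, 13.0, 24.5]
rod_stand top 0.75 [ 0.592 -0.014  0.05 ] [191.9, 145.5, 71.4, 71.2]
rod_stand top 0.65 [0.499 0.245 0.05 ] [132.5, 196.0, 20.7, 24.3]
rod_stand scene 0.77 [0.486 0.265 0.05 ] [171.2, 256.1, 26.0, 33.0]
rod_stand scene 0.48 [ 0.477 -0.023  0.05 ] [252.8, 210.4, 13.1, 11.7]
start_knob top 0.48 [ 0.591 -0.013  0.046] [190.4, 145.5, 73.4, 70.6]
start_knob scene 0.72 [0.554 0.231 0.046] [172.5, 244.5, 7.7, 20.3]
start_knob scene 0.44 [ 0.479 -0.026  0.046] [253.4, 211.1, 12.8, 8.9]
specimen_jar top 0.55 [ 0.502 -0.292  0.03 ] [303.9, 197.7, 14.7, 14.1]
specimen_jar scene 0.74 [ 0.499 -0.285  0.03 ] [299.8, 167.0, 11.6, 17.4]
beaker top 0.76 [0.719 0.323 0.03 ] [112.5, 135.8, 19.4, 17.3]
beaker scene 0.75 [0.718 0.323 0.03 ] [107.3, 235.7, 22.0, 18.2]
```

View pics/c1.png

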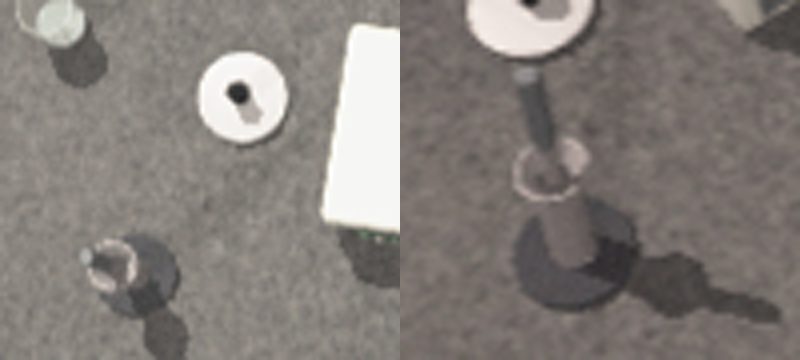

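The crops show the stand's disc centred at about (146,208) in the top view, with the rod leaning out to (131.5,204). In the scene view the rod's top is at (174.6,244).

Run:
```python
from h import *
t=cam("top");s=cam("scene")
print("disc",onz(t,146.2,208.5,.007),onz(s,184.5,279.7,.007))
print("mouth",onz(t,138,206,.09),onz(s,178.9,263.1,.09))
print("rodtop",tri([t,s],[(131.5,204.2),(174.6,244.2)]))
move([.6,-.019,.20])
```

```text
disc [0.50038946 0.24671905 0.007     ] [0.49459356 0.2576603  0.007     ]
mouth [0.5021916  0.25492965 0.09      ] [0.49934186 0.25845196 0.09      ]
rodtop [0.5009692  0.2552164  0.17314288]
shift cm [ 56.9  -43.36   3.13] pos [ 0.1804 -0.5984  0.2313] [-3.1416  0.      0.2928]
```

```bash
python3 -m handwheel '[{"dx":4.5,"dy":-3.4},{"dx":4.5,"dy":-3.4},{"dx":4.5,"dy":-3.4},{"dx":4.5,"dy":-3.4},{"dx":4.5,"dy":-3.4},{"dx":4.5,"dy":-3.4},{"dx":4.5,"dy":-3.4},{"dx":4.5,"dy":-3.4}]'
python3 -m handwheel '[{"dx":4.5,"dy":-3.4},{"dx":4.5,"dy":-3.4},{"dx":4.5,"dy":-3.4},{"dx":4.5,"dy":-3.4},{"wz":0.15},{"wz":0.15},{"wz":0.15},{"dx":0}]'
python3 - <<'E'
from h import *
w=cam("wrist");cv2.imwrite("pics/w1.png",w["frame"])
for n in("well_lid_knob","well_lid"):
  for d in optics.masks_of(n,"wrist"):
    ys,xs=np.nonzero(d["region"]);print(n,round(d["p"],2),np.round([xs.mean(),ys.mean()],1),np.round(onz(w,xs.mean(),ys.mean(),.115),4),d["rect"])
move([.617,-.0187,.19])
E
```

```text
shift cm [ 58.54 -42.9    4.13] pos [ 0.1804 -0.5984  0.2313] [3.1416 0.     0.2928]schema error: expected keys dx, dy, dz, wx, wy, wz, claw
schema error: expected keys dx, dy, dz, wx, wy, wz, claw
```

View pics/w1.png

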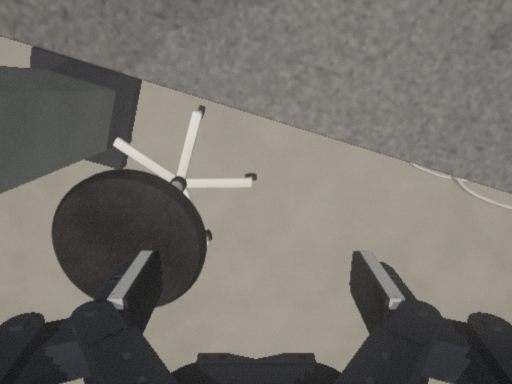

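The rows need all seven keys. The wrist picture shows only the worktop edge and the fingers, because the arm has not moved.

```bash
python3 -m handwheel '[{"dx":4.5,"dy":-3.4,"dz":0,"wx":0,"wy":0,"wz":0,"claw":100},{"dx":4.5,"dy":-3.4,"dz":0,"wx":0,"wy":0,"wz":0,"claw":100},{"dx":4.5,"dy":-3.4,"dz":0,"wx":0,"wy":0,"wz":0,"claw":100},{"dx":4.5,"dy":-3.4,"dz":0,"wx":0,"wy":0,"wz":0,"claw":100},{"dx":4.5,"dy":-3.4,"dz":0,"wx":0,"wy":0,"wz":0,"claw":100},{"dx":4.5,"dy":-3.4,"dz":0,"wx":0,"wy":0,"wz":0,"claw":100},{"dx":4.5,"dy":-3.4,"dz":0,"wx":0,"wy":0,"wz":0,"claw":100},{"dx":4.5,"dy":-3.4,"dz":0,"wx":0,"wy":0,"wz":0,"claw":100}]'
python3 -m handwheel '[{"dx":4.5,"dy":-3.4,"dz":0,"wx":0,"wy":0,"wz":0,"claw":100},{"dx":4.5,"dy":-3.4,"dz":0,"wx":0,"wy":0,"wz":0,"claw":100},{"dx":4.5,"dy":-3.4,"dz":0,"wx":0,"wy":0,"wz":0,"claw":100},{"dx":0,"dy":0,"dz":0,"wx":0,"wy":0,"wz":0.15,"claw":100},{"dx":0,"dy":0,"dz":0,"wx":0,"wy":0,"wz":0.15,"claw":100},{"dx":0,"dy":0,"dz":0,"wx":0,"wy":0,"wz":0.15,"claw":100},{"dx":0,"dy":0,"dz":0,"wx":0,"wy":0,"wz":0,"claw":100}]'
python3 - <<'E'
from h import *
w=cam("wrist");cv2.imwrite("pics/w2.png",w["frame"])
for n in("well_lid_knob","well_lid"):
  for d in optics.masks_of(n,"wrist"):
    ys,xs=np.nonzero(d["region"]);print(n,round(d["p"],2),np.round([xs.mean(),ys.mean()],1),np.round(onz(w,xs.mean(),ys.mean(),.115),4),d["rect"])
print(proj(w,[.617,-.0187,.123]),proj(w,[.617,-.0187,.0875]))
move([.617,-.0187,.19])
E
```

```text
clock: 2.7
position: [0.4475, -0.2326, 0.2316]
tool_rot: [3.141, -0.0, 0.293]
force: [0.5, 0.1, 0.5]
grip_width: 0.0857
finger_force: 0.0
clock: 3.58
position: [0.5464, -0.0973, 0.2314]
tool_rot: [3.141, -0.0, -0.156]
force: [0.6, -0.9, -0.1]
grip_width: 0.0855
finger_force: 0.0
well_lid_knob 0.95 [153.2 108.1] [ 0.6211 -0.0291  0.115 ] [98.8, 48.4, 115.0, 117.2]
well_lid_knob 0.88 [ 15.7 107.7] [0.638  0.0756 0.115 ] [0.3, 69.3, 38.2, 68.0]
well_lid_knob 0.7 [291.3 289.3] [ 0.4432 -0.1145  0.115 ] [235.8, 244.1, 108.6, 92.1]
well_lid_knob 0.27 [159.7 128.5] [ 0.6052 -0.0303  0.115 ] [29.5, 33.0, 245.1, 222.7]
well_lid 0.86 [153.3 107.9] [ 0.6213 -0.0292  0.115 ] [96.2, 50.7, 113.9, 115.2]
well_lid 0.84 [ 15.3 107.3] [0.6383 0.0758 0.115 ] [0.0, 71.0, 35.8, 69.5]
well_lid 0.79 [291.4 289.4] [ 0.4431 -0.1145  0.115 ] [235.5, 238.8, 111.5, 96.5]
well_lid 0.17 [159.7 128.4] [ 0.6052 -0.0303  0.115 ] [30.3, 29.2, 243.9, 225.3]
[137.98944248 116.52867341] [152.20902002 113.03846997]
shift cm [ 5.77 -8.86  4.14] pos [ 0.5464 -0.0974  0.2314] [-3.1415e+00 -1.0000e-04 -1.5400e-01]
```

View pics/w2.png

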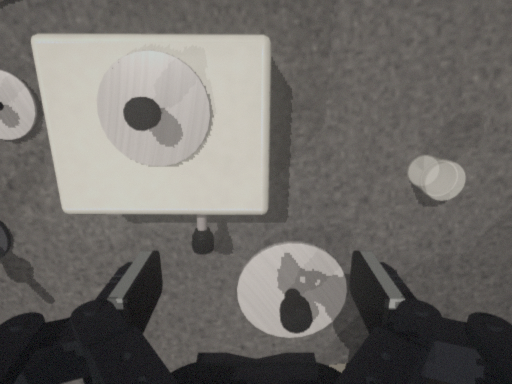

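The wrist picture shows the lid's disc centred at (154,109) and its knob at (142,114). The start knob is at (203,240), and the oversized look-alike lid at (292,290) must be avoided. The well comes out at about (0.619,-0.021).

```bash
python3 -m handwheel '[{"dx":3,"dy":-4.3,"dz":1.5,"wx":0,"wy":0,"wz":0,"claw":70},{"dx":2.95,"dy":-4.35,"dz":2,"wx":0,"wy":0,"wz":0,"claw":70},{"dx":0,"dy":0,"dz":3,"wx":0,"wy":0,"wz":0,"claw":70},{"dx":0,"dy":0,"dz":2,"wx":0,"wy":0,"wz":0,"claw":70},{"dx":0,"dy":0,"dz":0,"wx":0,"wy":0,"wz":0,"claw":70}]' 50
python3 - <<'E'
from h import *
w=cam("wrist");cv2.imwrite("pics/w3.png",w["frame"])
move([.619,-.021,.096])
E
```

```text
clock: 4.35
position: [0.6179, -0.0214, 0.1451]
tool_rot: [3.141, 0.003, -0.155]
force: [-0.0, -0.1, 0.9]
grip_width: 0.0594
finger_force: 0.0
shift cm [ 0.04 -0.06  5.03] pos [ 0.6185 -0.0215  0.1463] [-3.1416e+00  8.0000e-04 -1.5610e-01]
```

View pics/w3.png

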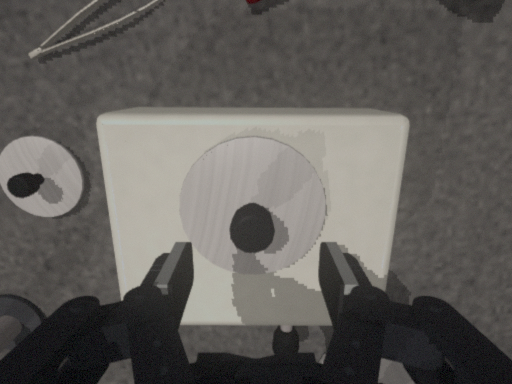

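The knob at (252,229) is centred between the fingers, so I can descend and grip.

```bash
python3 -m handwheel '[{"dx":0,"dy":0,"dz":2.5,"wx":0,"wy":0,"wz":0,"claw":70},{"dx":0,"dy":0,"dz":2.5,"wx":0,"wy":0,"wz":0,"claw":70},{"dx":0,"dy":0,"dz":0,"wx":0,"wy":0,"wz":0,"claw":0},{"dx":0,"dy":0,"dz":0,"wx":0,"wy":0,"wz":0,"claw":0},{"dx":0,"dy":0,"dz":0,"wx":0,"wy":0,"wz":0,"claw":0},{"dx":0,"dy":0,"dz":0,"wx":0,"wy":0,"wz":0,"claw":0}]' 50
python3 -c "
from h import *
move([.619,-.021,.096])"
python3 -m handwheel '[{"dx":0,"dy":0,"dz":-1.5,"wx":0,"wy":0,"wz":0,"claw":0},{"dx":0,"dy":0,"dz":-2.5,"wx":0,"wy":0,"wz":0,"claw":0}]'
```

```text
clock: 5.15
position: [0.6195, -0.0214, 0.098]
tool_rot: [-3.141, -0.002, -0.157]
force: [-1.1, -0.3, 8.5]
grip_width: 0.0235
finger_force: 49.4
shift cm [-0.06 -0.03  0.2 ] pos [ 0.6195 -0.0214  0.098 ] [-3.1412e+00 -2.2000e-03 -1.5720e-01]
clock: 5.4
position: [0.6185, -0.0213, 0.1375]
tool_rot: [3.142, 0.0, -0.157]
force: [-0.8, 0.0, -1.7]
grip_width: 0.0237
finger_force: 49.4
```

```bash
python3 -m handwheel '[{"dx":0.5,"dy":4,"dz":0,"wx":0,"wy":0,"wz":0,"claw":0},{"dx":0.5,"dy":6,"dz":0,"wx":0,"wy":0,"wz":0,"claw":0},{"dx":0.5,"dy":6,"dz":0,"wx":0,"wy":0,"wz":0,"claw":0},{"dx":0.5,"dy":4,"dz":0,"wx":0,"wy":0,"wz":0,"claw":0},{"dx":0,"dy":2,"dz":3,"wx":0,"wy":0,"wz":0,"claw":0},{"dx":0,"dy":0,"dz":5,"wx":0,"wy":0,"wz":0,"claw":0},{"dx":0,"dy":0,"dz":2.3,"wx":0,"wy":0,"wz":0,"claw":0},{"dx":0,"dy":0,"dz":0,"wx":0,"wy":0,"wz":0,"claw":0}]'
```

```text
clock: 6.4
position: [0.6034, -0.2415, 0.0329]
tool_rot: [-3.141, 0.002, -0.157]
force: [0.1, -0.5, -1.2]
grip_width: 0.0235
finger_force: 49.4
```

```bash
python3 -m handwheel '[{"dx":0,"dy":0,"dz":0.7,"wx":0,"wy":0,"wz":0,"claw":0},{"dx":0,"dy":0,"dz":0.2,"wx":0,"wy":0,"wz":0,"claw":0},{"dx":0,"dy":0,"dz":0,"wx":0,"wy":0,"wz":0,"claw":0}]'
```

```text
clock: 6.78
position: [0.6043, -0.2419, 0.0249]
tool_rot: [3.141, -0.001, -0.157]
force: [0.3, 0.4, -1.2]
grip_width: 0.0238
finger_force: 49.5
```

```bash
python3 -m handwheel '[{"dx":0,"dy":0,"dz":0.1,"wx":0,"wy":0,"wz":0,"claw":0},{"dx":0,"dy":0,"dz":0.1,"wx":0,"wy":0,"wz":0,"claw":0},{"dx":0,"dy":0,"dz":0,"wx":0,"wy":0,"wz":0,"claw":0}]'
```

```text
clock: 7.15
position: [0.6043, -0.2419, 0.0238]
tool_rot: [3.141, -0.001, -0.157]
force: [-7.5, 1.8, 20.1]
grip_width: 0.0236
finger_force: 51.5
```

```bash
python3 -m handwheel '[{"dx":0,"dy":0,"dz":0,"wx":0,"wy":0,"wz":0,"claw":70},{"dx":0,"dy":0,"dz":0,"wx":0,"wy":0,"wz":0,"claw":70},{"dx":0,"dy":0,"dz":0,"wx":0,"wy":0,"wz":0,"claw":70},{"dx":0,"dy":0,"dz":-4,"wx":0,"wy":0,"wz":0,"claw":70},{"dx":0,"dy":0,"dz":-6,"wx":0,"wy":0,"wz":0,"claw":70},{"dx":0,"dy":0,"dz":-6,"wx":0,"wy":0,"wz":0,"claw":70},{"dx":0,"dy":0,"dz":-6,"wx":0,"wy":0,"wz":0,"claw":70}]'
python3 -m handwheel '[{"dx":-2.8,"dy":-5,"dz":0,"wx":0,"wy":0,"wz":0,"claw":70},{"dx":-2.8,"dy":-5,"dz":0,"wx":0,"wy":0,"wz":0,"claw":70},{"dx":-2.8,"dy":-5,"dz":0,"wx":0,"wy":0,"wz":0,"claw":70},{"dx":-2.8,"dy":-5,"dz":0,"wx":0,"wy":0,"wz":0,"claw":70},{"dx":-2.8,"dy":-5,"dz":0,"wx":0,"wy":0,"wz":0,"claw":70},{"dx":-2.8,"dy":-5,"dz":0,"wx":0,"wy":0,"wz":0,"claw":70},{"dx":-2.8,"dy":-5,"dz":0,"wx":0,"wy":0,"wz":0,"claw":70},{"dx":-2.8,"dy":-5,"dz":0,"wx":0,"wy":0,"wz":0,"claw":70}]'
python3 -m handwheel '[{"dx":-2,"dy":-4.5,"dz":0,"wx":0,"wy":0,"wz":0,"claw":70},{"dx":0,"dy":0,"dz":0,"wx":0,"wy":0,"wz":0,"claw":70}]'
python3 - <<'E'
from h import *
w=cam("wrist");t=cam("top")
for n in("stirrer","rod_stand"):
  for d in optics.masks_of(n,"wrist"):
    ys,xs=np.nonzero(d["region"]);print(n,round(d["p"],2),np.round([xs.mean(),ys.mean()],1),d["rect"])
print(proj(w,[.5,.255,.09]),proj(w,[.5,.255,.007]),proj(w,[.501,.255,.173]))
cv2.imwrite("pics/w4.png",np.hstack([w["frame"],t["frame"][:,100:388]]))
move([.5,.255,.2])
E
```

```text
clock: 8.02
position: [0.6037, -0.2417, 0.2443]
tool_rot: [-3.142, -0.0, -0.157]
force: [0.4, -0.5, -0.2]
grip_width: 0.0596
finger_force: 0.0
clock: 9.02
position: [0.4446, 0.19, 0.2425]
tool_rot: [-3.141, -0.001, -0.157]
force: [1.6, 0.8, -0.9]
grip_width: 0.0598
finger_force: 0.0
clock: 9.28
position: [0.4313, 0.2395, 0.2424]
tool_rot: [-3.14, 0.0, -0.152]
force: [0.2, -1.7, -0.5]
grip_width: 0.0598
finger_force: 0.0
rod_stand 0.66 [235.2  95.6] [202.8, 67.4, 58.5, 63.0]
[226.35529048 102.7533276 ] [232.77242273  99.45123116] [214.71147017 106.97970629]
shift cm [ 6.3  -3.03  4.23] pos [0.433  0.235  0.2423] [ 3.1412e+00 -1.0000e-04 -1.5860e-01]
```

View pics/w4.png

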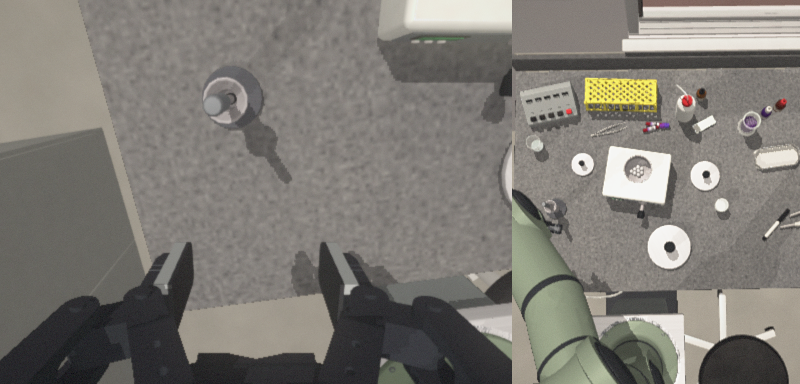

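The wrist picture shows the rod's top at (213,103), the stand's mouth at about (228,101) and its disc at (232,98). The lid stands safely on the worktop, and the beads show in the open well.

Run:
```python
from h import *
w=cam("wrist");g=cv2.cvtColor(w["frame"],cv2.COLOR_BGR2GRAY)
d=onz(w,232,98,.007);m=onz(w,228,101,.09);r=onz(w,213,103,.175)
print(d,m,r)
crop=cv2.resize(w["frame"][50:150,180:300],(720,600),interpolation=cv2.INTER_CUBIC);cv2.imwrite("pics/w5.png",crop)
t=cam("top")
for n in("bead1",):
  for e in optics.masks_of(n,"top"):
    ys,xs=np.nonzero(e["region"]);print(n,round(e["p"],2),np.round(onz(t,xs.mean(),ys.mean(),.04),4))
```

```text
[0.50354995 0.25024153 0.007     ] [0.50309264 0.24811805 0.09      ] [0.50544972 0.25026919 0.175     ]
bead1 0.36 [ 0.4813 -0.0277  0.04  ]
```

View pics/w5.png

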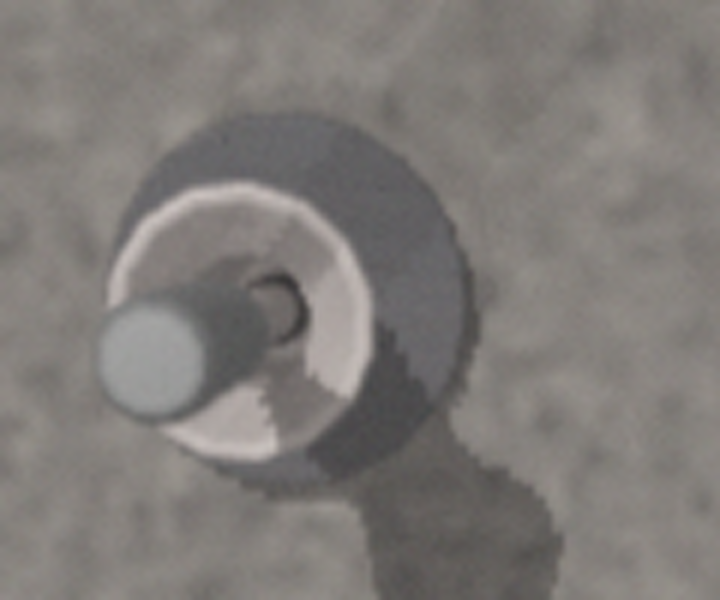

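Run:
```python
from h import *
w=cam("wrist")
print(onz(w,228.3,100.8,.007),onz(w,220,103.7,.09),onz(w,205.3,110.2,.175))
print(proj(w,[.5,.255,.007]))
move([.5,.255,.2])
```

```text
[0.50127684 0.2550415  0.007     ] [0.50198936 0.25560409 0.09      ] [0.50195774 0.2560286  0.175     ]
[228.54523141 101.96061764]
shift cm [ 6.3  -3.01  4.23] pos [0.433  0.2353 0.2423] [ 3.1415e+00 -1.0000e-04 -1.5850e-01]
```

The latest frame puts the rod nearly upright at (0.502, 0.256), in line with the stand.

```bash
python3 -m handwheel '[{"dx":3.25,"dy":-1.5,"dz":0,"wx":0,"wy":0,"wz":0,"claw":70},{"dx":3.25,"dy":-1.5,"dz":0,"wx":0,"wy":0,"wz":0,"claw":70},{"dx":0,"dy":0,"dz":4,"wx":0,"wy":0,"wz":0,"claw":70},{"dx":0,"dy":0,"dz":4,"wx":0,"wy":0,"wz":0,"claw":70},{"dx":0,"dy":0,"dz":3.3,"wx":0,"wy":0,"wz":0,"claw":70},{"dx":0,"dy":0,"dz":0,"wx":0,"wy":0,"wz":0,"claw":70},{"dx":0,"dy":0,"dz":0,"wx":0,"wy":0,"wz":0,"claw":30},{"dx":0,"dy":0,"dz":0,"wx":0,"wy":0,"wz":0,"claw":30}]' 60
python3 -m handwheel '[{"dx":0,"dy":0,"dz":0,"wx":0,"wy":0,"wz":0,"claw":0},{"dx":0,"dy":0,"dz":0,"wx":0,"wy":0,"wz":0,"claw":0},{"dx":0,"dy":0,"dz":0,"wx":0,"wy":0,"wz":0,"claw":0},{"dx":0,"dy":0,"dz":0,"wx":0,"wy":0,"wz":0,"claw":0}]' 60
```

```text
clock: 10.68
position: [0.5023, 0.2557, 0.1308]
tool_rot: [-3.14, -0.002, -0.158]
force: [-0.0, -0.6, 0.8]
grip_width: 0.0259
finger_force: 0.0
clock: 11.18
position: [0.5022, 0.2557, 0.1305]
tool_rot: [-3.14, -0.002, -0.157]
force: [-0.3, 0.1, 8.5]
grip_width: 0.0122
finger_force: 58.4
```

```bash
python3 -m handwheel '[{"dx":0,"dy":0,"dz":-2,"wx":0,"wy":0,"wz":0,"claw":0},{"dx":0,"dy":0,"dz":-4,"wx":0,"wy":0,"wz":0,"claw":0},{"dx":0,"dy":0,"dz":-4,"wx":0,"wy":0,"wz":0,"claw":0},{"dx":0,"dy":0,"dz":-2,"wx":0,"wy":0,"wz":0,"claw":0},{"dx":0,"dy":0,"dz":0,"wx":0,"wy":0,"wz":0,"claw":0}]' 60
python3 -m handwheel '[{"dx":1.35,"dy":3,"dz":0,"wx":0,"wy":0,"wz":0,"claw":0},{"dx":1.35,"dy":5,"dz":0,"wx":0,"wy":0,"wz":0,"claw":0},{"dx":1.35,"dy":5,"dz":0,"wx":0,"wy":0,"wz":0,"claw":0},{"dx":1.35,"dy":5,"dz":0,"wx":0,"wy":0,"wz":0,"claw":0},{"dx":1.35,"dy":5,"dz":0,"wx":0,"wy":0,"wz":0,"claw":0},{"dx":1.35,"dy":3.7,"dz":0,"wx":0,"wy":0,"wz":0,"claw":0},{"dx":0,"dy":0,"dz":0,"wx":0,"wy":0,"wz":0,"claw":0},{"dx":0,"dy":0,"dz":0,"wx":0,"wy":0,"wz":0,"claw":0}]' 60
python3 - <<'E'
from h import *
s=cam("scene");t=cam("top");w=cam("wrist")
cv2.imwrite("pics/w6.png",np.hstack([w["frame"],cv2.resize(s["frame"][130:258,170:266],(288,384),interpolation=2)]))
np.savez("w6.npz",**{k:w[k] for k in("R","t","f","cx","cy")})
move([.619,-.020,.23])
print(proj(w,[.619,-.02,.08]))
E
```

```text
clock: 11.8
position: [0.5021, 0.2557, 0.2509]
tool_rot: [-3.14, -0.002, -0.157]
force: [0.2, -0.3, -1.0]
grip_width: 0.0124
finger_force: 58.5
clock: 12.8
position: [0.5394, -0.0204, 0.2486]
tool_rot: [-3.141, 0.001, -0.157]
force: [0.5, 0.4, -0.5]
grip_width: 0.0125
finger_force: 58.5
shift cm [ 7.85 -1.22  1.9 ] pos [ 0.5396 -0.0199  0.249 ] [-3.1414e+00  4.0000e-04 -1.5560e-01]
[242.25267827  87.17388097]
```

View pics/w6.png

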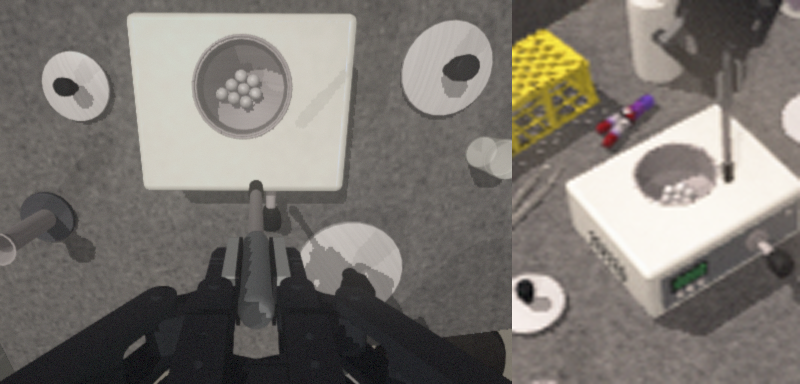

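The wrist picture shows the well's mouth centred at (242,86) with eight beads, which confirms (0.620,-0.020). The rod hangs straight, with its foot at about (257,185).

Run:
```python
from h import *
w=dict(np.load("w6.npz"));print(proj(w,[.5396,-.0199,.1285]), proj(w,[.5396,-.0199,.155]),onz(w,257,185,.1285))
for n in range(16):
    pass
a=np.radians(np.arange(0,361,22.5));r=1.9
print(np.round(np.diff(r*np.c_[np.cos(a),np.sin(a)],axis=0),2).tolist())
```

```text
[255.67155538 184.83699999] [255.6835298  194.70385276] [ 0.53928457 -0.02098415  0.1285    ]
[[-0.14, 0.73], [-0.41, 0.62], [-0.62, 0.41], [-0.73, 0.14], [-0.73, -0.14], [-0.62, -0.41], [-0.41, -0.62], [-0.14, -0.73], [0.14, -0.73], [0.41, -0.62], [0.62, -0.41], [0.73, -0.14], [0.73, 0.14], [0.62, 0.41], [0.41, 0.62], [0.14, 0.73]]
```

```bash
python3 -m handwheel '[{"dx":4,"dy":-0.6,"dz":0,"wx":0,"wy":0,"wz":0,"claw":0},{"dx":4,"dy":-0.65,"dz":0,"wx":0,"wy":0,"wz":0,"claw":0},{"dx":2.95,"dy":0,"dz":0,"wx":0,"wy":0,"wz":0,"claw":0},{"dx":0,"dy":0,"dz":2,"wx":0,"wy":0,"wz":0,"claw":0},{"dx":0,"dy":0,"dz":3,"wx":0,"wy":0,"wz":0,"claw":0},{"dx":0,"dy":0,"dz":2.7,"wx":0,"wy":0,"wz":0,"claw":0},{"dx":0,"dy":0,"dz":0,"wx":0,"wy":0,"wz":0,"claw":0},{"dx":0,"dy":0,"dz":0,"wx":0,"wy":0,"wz":0,"claw":0}]' 60
python3 -c "
from h import *
move([.620+.03*.988,-.020-.03*.156,.1615])"
```

```text
clock: 13.95
position: [0.6504, -0.0253, 0.1734]
tool_rot: [-3.141, -0.001, -0.157]
force: [0.6, 0.4, 0.2]
grip_width: 0.0127
finger_force: 58.5
shift cm [-0.08 -0.05  1.19] pos [ 0.6504 -0.0253  0.1734] [-3.1413e+00 -1.1000e-03 -1.5670e-01]
```

```bash
python3 -m handwheel '[{"dx":-0.1,"dy":0,"dz":0.8,"wx":0,"wy":0,"wz":0,"claw":0},{"dx":-0.5,"dy":0,"dz":0.3,"wx":0,"wy":0,"wz":0,"claw":0},{"dx":-0.6,"dy":0,"dz":0.15,"wx":0,"wy":0,"wz":0,"claw":0}]' 60
python3 -m handwheel '[{"dx":-0.14,"dy":0.73,"dz":0,"wx":0,"wy":0,"wz":0,"claw":0},{"dx":-0.41,"dy":0.62,"dz":0,"wx":0,"wy":0,"wz":0,"claw":0},{"dx":-0.62,"dy":0.41,"dz":0,"wx":0,"wy":0,"wz":0,"claw":0},{"dx":-0.73,"dy":0.14,"dz":0,"wx":0,"wy":0,"wz":0,"claw":0},{"dx":-0.73,"dy":-0.14,"dz":0,"wx":0,"wy":0,"wz":0,"claw":0},{"dx":-0.62,"dy":-0.41,"dz":0,"wx":0,"wy":0,"wz":0,"claw":0},{"dx":-0.41,"dy":-0.62,"dz":0,"wx":0,"wy":0,"wz":0,"claw":0},{"dx":-0.14,"dy":-0.73,"dz":0,"wx":0,"wy":0,"wz":0,"claw":0}]' 60
python3 - <<'E'
from h import *
s=cam("scene");t=cam("top")
cv2.imwrite("pics/s7.png",np.hstack([cv2.resize(s["frame"][130:230,180:280],(400,400),interpolation=2),cv2.resize(t["frame"][130:230,180:280],(400,400),interpolation=2)]))
move([.620-.019*.988,-.020+.019*.156,.1615])
E
```

```text
clock: 14.32
position: [0.6376, -0.0239, 0.1597]
tool_rot: [-3.142, 0.0, -0.157]
force: [1.0, -0.0, -1.0]
grip_width: 0.0124
finger_force: 58.5
clock: 15.32
position: [0.6004, -0.0172, 0.1599]
tool_rot: [-3.141, -0.0, -0.157]
force: [-0.4, 0.8, -1.1]
grip_width: 0.0125
finger_force: 58.6
shift cm [ 0.07  0.04 -0.17] pos [ 0.6006 -0.0165  0.1598] [-3.141  -0.     -0.1558]
```

```bash
python3 -m handwheel '[{"dx":0.14,"dy":-0.73,"dz":0,"wx":0,"wy":0,"wz":0,"claw":0},{"dx":0.41,"dy":-0.62,"dz":0,"wx":0,"wy":0,"wz":0,"claw":0},{"dx":0.62,"dy":-0.41,"dz":0,"wx":0,"wy":0,"wz":0,"claw":0},{"dx":0.73,"dy":-0.14,"dz":0,"wx":0,"wy":0,"wz":0,"claw":0},{"dx":0.73,"dy":0.14,"dz":0,"wx":0,"wy":0,"wz":0,"claw":0},{"dx":0.62,"dy":0.41,"dz":0,"wx":0,"wy":0,"wz":0,"claw":0},{"dx":0.41,"dy":0.62,"dz":0,"wx":0,"wy":0,"wz":0,"claw":0},{"dx":0.14,"dy":0.73,"dz":0,"wx":0,"wy":0,"wz":0,"claw":0}]' 60
python3 -m handwheel '[{"dx":-0.14,"dy":0.73,"dz":0,"wx":0,"wy":0,"wz":0,"claw":0},{"dx":-0.41,"dy":0.62,"dz":0,"wx":0,"wy":0,"wz":0,"claw":0},{"dx":-0.62,"dy":0.41,"dz":0,"wx":0,"wy":0,"wz":0,"claw":0},{"dx":-0.73,"dy":0.14,"dz":0,"wx":0,"wy":0,"wz":0,"claw":0},{"dx":-0.73,"dy":-0.14,"dz":0,"wx":0,"wy":0,"wz":0,"claw":0},{"dx":-0.62,"dy":-0.41,"dz":0,"wx":0,"wy":0,"wz":0,"claw":0},{"dx":-0.41,"dy":-0.62,"dz":0,"wx":0,"wy":0,"wz":0,"claw":0},{"dx":-0.14,"dy":-0.73,"dz":0,"wx":0,"wy":0,"wz":0,"claw":0}]' 60
python3 -m handwheel '[{"dx":0.14,"dy":-0.73,"dz":0,"wx":0,"wy":0,"wz":0,"claw":0},{"dx":0.41,"dy":-0.62,"dz":0,"wx":0,"wy":0,"wz":0,"claw":0},{"dx":0.62,"dy":-0.41,"dz":0,"wx":0,"wy":0,"wz":0,"claw":0},{"dx":0.73,"dy":-0.14,"dz":0,"wx":0,"wy":0,"wz":0,"claw":0},{"dx":0.73,"dy":0.14,"dz":0,"wx":0,"wy":0,"wz":0,"claw":0},{"dx":0.62,"dy":0.41,"dz":0,"wx":0,"wy":0,"wz":0,"claw":0},{"dx":0.41,"dy":0.62,"dz":0,"wx":0,"wy":0,"wz":0,"claw":0},{"dx":0.14,"dy":0.73,"dz":0,"wx":0,"wy":0,"wz":0,"claw":0}]' 60
python3 -c "
from h import *
move([.620+.019*.988,-.020-.019*.156,.1615])"
```

```text
clock: 16.42
position: [0.6381, -0.0247, 0.1597]
tool_rot: [3.142, 0.0, -0.158]
force: [-0.5, -0.3, -1.3]
grip_width: 0.0126
finger_force: 58.6
clock: 17.42
position: [0.6004, -0.0172, 0.1599]
tool_rot: [-3.141, -0.0, -0.157]
force: [0.5, 0.1, -1.6]
grip_width: 0.0124
finger_force: 58.5
clock: 18.42
position: [0.6381, -0.0247, 0.1597]
tool_rot: [3.141, 0.0, -0.158]
force: [-0.3, -0.1, -1.3]
grip_width: 0.0121
finger_force: 58.6
shift cm [ 0.04 -0.18 -0.18] pos [ 0.6381 -0.0247  0.1597] [ 3.1415e+00  1.0000e-04 -1.5760e-01]
```

```bash
python3 -m handwheel '[{"dx":-0.6,"dy":0.6,"dz":0,"wx":0,"wy":0,"wz":0,"claw":0},{"dx":-0.6,"dy":0.5,"dz":0,"wx":0,"wy":0,"wz":0,"claw":0},{"dx":-0.7,"dy":0.2,"dz":0,"wx":0,"wy":0,"wz":0,"claw":0},{"dx":-0.7,"dy":-0.2,"dz":0,"wx":0,"wy":0,"wz":0,"claw":0},{"dx":-0.5,"dy":-0.5,"dz":0,"wx":0,"wy":0,"wz":0,"claw":0},{"dx":-0.1,"dy":-0.6,"dz":0,"wx":0,"wy":0,"wz":0,"claw":0},{"dx":0.2,"dy":-0.7,"dz":0,"wx":0,"wy":0,"wz":0,"claw":0},{"dx":0.5,"dy":-0.5,"dz":0,"wx":0,"wy":0,"wz":0,"claw":0}]' 60
python3 -m handwheel '[{"dx":0.6,"dy":-0.2,"dz":0,"wx":0,"wy":0,"wz":0,"claw":0},{"dx":0.7,"dy":0.2,"dz":0,"wx":0,"wy":0,"wz":0,"claw":0},{"dx":0.6,"dy":0.5,"dz":0,"wx":0,"wy":0,"wz":0,"claw":0},{"dx":0.3,"dy":0.7,"dz":0,"wx":0,"wy":0,"wz":0,"claw":0},{"dx":0,"dy":0,"dz":0,"wx":0,"wy":0,"wz":0,"claw":0}]' 60
python3 -c "
from h import *
move([.620,-.020,.2525])"
```

```text
clock: 19.42
position: [0.6156, -0.0074, 0.1598]
tool_rot: [-3.141, 0.0, -0.157]
force: [0.5, 0.8, -0.9]
grip_width: 0.0127
finger_force: 58.6
clock: 20.05
position: [0.635, -0.0247, 0.1597]
tool_rot: [3.141, 0.0, -0.159]
force: [0.6, 0.7, -0.6]
grip_width: 0.0121
finger_force: 58.5
shift cm [-1.56 -0.22 -9.28] pos [ 0.635  -0.0247  0.1597] [ 3.1412e+00  1.0000e-04 -1.5870e-01]
```

```bash
python3 -m handwheel '[{"dx":-0.5,"dy":0,"dz":-3,"wx":0,"wy":0,"wz":0,"claw":0},{"dx":0,"dy":0,"dz":-4,"wx":0,"wy":0,"wz":0,"claw":0},{"dx":0,"dy":0,"dz":-2.3,"wx":0,"wy":0,"wz":0,"claw":0}]' 60
python3 -m handwheel '[{"dx":-2.8,"dy":-4.2,"dz":0,"wx":0,"wy":0,"wz":0,"claw":0},{"dx":-2.8,"dy":-4.3,"dz":0,"wx":0,"wy":0,"wz":0,"claw":0},{"dx":-2.8,"dy":-4.3,"dz":0,"wx":0,"wy":0,"wz":0,"claw":0},{"dx":-2.8,"dy":-4.3,"dz":0,"wx":0,"wy":0,"wz":0,"claw":0},{"dx":-2.8,"dy":-4.3,"dz":0,"wx":0,"wy":0,"wz":0,"claw":0},{"dx":-2.9,"dy":-4.2,"dz":0,"wx":0,"wy":0,"wz":0,"claw":0},{"dx":0,"dy":0,"dz":0,"wx":0,"wy":0,"wz":0,"claw":0},{"dx":0,"dy":0,"dz":0,"wx":0,"wy":0,"wz":0,"claw":0}]' 60
python3 - <<'E'
from h import *
move([.5022,.2557,.1305])
w=cam("wrist");cv2.imwrite("pics/w8.png",w["frame"]);print(proj(w,[.502,.2555,.09]),proj(w,monitor.observe()["position"]-[0,0,.1205]))
t=cam("top")
for e in optics.masks_of("bead1","top"):
    ys,xs=np.nonzero(e["region"]);print(round(e["p"],2),np.round(onz(t,xs.mean(),ys.mean(),.04),4))
E
```

```text
clock: 20.42
position: [0.6304, -0.0226, 0.2549]
tool_rot: [-3.141, -0.002, -0.157]
force: [0.4, 0.3, -1.1]
grip_width: 0.0127
finger_force: 58.6
clock: 21.42
position: [0.5034, 0.2561, 0.2529]
tool_rot: [3.141, -0.0, -0.157]
force: [0.2, -0.7, -1.0]
grip_width: 0.0126
finger_force: 58.6
shift cm [-0.12  0.06 12.24] pos [0.5034 0.2561 0.2529] [ 3.1413e+00 -3.0000e-04 -1.5730e-01]
[256.34250561 173.8886803 ] [256.06150939 184.58421791]
```

```bash
python3 -m handwheel '[{"dx":-0.1,"dy":0.05,"dz":2,"wx":0,"wy":0,"wz":0,"claw":0},{"dx":0,"dy":0,"dz":2.5,"wx":0,"wy":0,"wz":0,"claw":0},{"dx":0,"dy":0,"dz":1.5,"wx":0,"wy":0,"wz":0,"claw":0},{"dx":0,"dy":0,"dz":2,"wx":0,"wy":0,"wz":0,"claw":0},{"dx":0,"dy":0,"dz":2,"wx":0,"wy":0,"wz":0,"claw":0},{"dx":0,"dy":0,"dz":1.5,"wx":0,"wy":0,"wz":0,"claw":0},{"dx":0,"dy":0,"dz":0.4,"wx":0,"wy":0,"wz":0,"claw":0},{"dx":0,"dy":0,"dz":0.2,"wx":0,"wy":0,"wz":0,"claw":0}]' 60
python3 -m handwheel '[{"dx":0,"dy":0,"dz":0,"wx":0,"wy":0,"wz":0,"claw":0}]' 60
```

```text
clock: 22.58
position: [0.5025, 0.2564, 0.1321]
tool_rot: [-3.141, -0.0, -0.157]
force: [0.2, 1.0, -0.3]
grip_width: 0.0129
finger_force: 58.6
clock: 22.7
position: [0.5025, 0.2564, 0.1322]
tool_rot: [-3.141, -0.0, -0.157]
force: [0.6, 0.3, -0.8]
grip_width: 0.0128
finger_force: 58.6
```

```bash
python3 -m handwheel '[{"dx":0,"dy":0,"dz":0.15,"wx":0,"wy":0,"wz":0,"claw":0},{"dx":0,"dy":0,"dz":0,"wx":0,"wy":0,"wz":0,"claw":30},{"dx":0,"dy":0,"dz":0,"wx":0,"wy":0,"wz":0,"claw":60},{"dx":0,"dy":0,"dz":0,"wx":0,"wy":0,"wz":0,"claw":60},{"dx":0,"dy":0,"dz":-2,"wx":0,"wy":0,"wz":0,"claw":60},{"dx":0,"dy":0,"dz":-5,"wx":0,"wy":0,"wz":0,"claw":60},{"dx":0,"dy":0,"dz":-5,"wx":0,"wy":0,"wz":0,"claw":60},{"dx":0,"dy":0,"dz":0,"wx":0,"wy":0,"wz":0,"claw":60}]' 50
python3 -m handwheel '[{"dx":1.98,"dy":5.3,"dz":0,"wx":0,"wy":0,"wz":0,"claw":65},{"dx":1.98,"dy":5.3,"dz":0,"wx":0,"wy":0,"wz":0,"claw":65},{"dx":1.98,"dy":5.3,"dz":0,"wx":0,"wy":0,"wz":0,"claw":65},{"dx":1.98,"dy":5.3,"dz":0,"wx":0,"wy":0,"wz":0,"claw":65},{"dx":1.98,"dy":5.3,"dz":0,"wx":0,"wy":0,"wz":0,"claw":65},{"dx":1.98,"dy":5.3,"dz":0,"wx":0,"wy":0,"wz":0,"claw":65},{"dx":1.98,"dy":5.3,"dz":0,"wx":0,"wy":0,"wz":0,"claw":65},{"dx":1.98,"dy":5.3,"dz":0,"wx":0,"wy":0,"wz":0,"claw":65}]' 50
python3 -m handwheel '[{"dx":1.98,"dy":5.2,"dz":0,"wx":0,"wy":0,"wz":0,"claw":65},{"dx":0,"dy":0,"dz":0,"wx":0,"wy":0,"wz":0,"claw":65},{"dx":0,"dy":0,"dz":0,"wx":0,"wy":0,"wz":0,"claw":65}]' 50
python3 - <<'E'
from h import *
move([.6043,-.2419,.024])
s=cam("scene");t=cam("top");w=cam("wrist")
S=cv2.resize(s["frame"][155:290,165:265],(296,400),interpolation=2);T=cv2.resize(t["frame"][145:225,125:265],(504,288),interpolation=2)
W=cv2.resize(w["frame"],(504,378))
c=np.zeros((600,800,3),np.uint8);c[:400,:296]=S;c[:288,296:]=T;c[288:,296:]=W[:312];cv2.imwrite("pics/v9.png",c)
print(proj(w,[.6043,-.2419,.0135])*504/512+[296,288])
E
```

```text
clock: 23.7
position: [0.5036, 0.2571, 0.254]
tool_rot: [-3.138, -0.005, -0.158]
force: [-0.8, -0.4, -0.0]
grip_width: 0.0511
finger_force: 0.0
clock: 24.7
position: [0.5922, -0.1891, 0.2497]
tool_rot: [-3.142, 0.001, -0.157]
force: [1.0, 0.7, -0.5]
grip_width: 0.0557
finger_force: 0.0
clock: 25.08
position: [0.6035, -0.2413, 0.2495]
tool_rot: [-3.141, 0.001, -0.157]
force: [0.2, 0.1, -0.5]
grip_width: 0.0556
finger_force: 0.0
shift cm [ 0.12  0.06 22.55] pos [ 0.6035 -0.2413  0.2495] [-3.141e+00  1.100e-03 -1.572e-01]
[548.78558601 441.86080923]
```

View pics/v9.png

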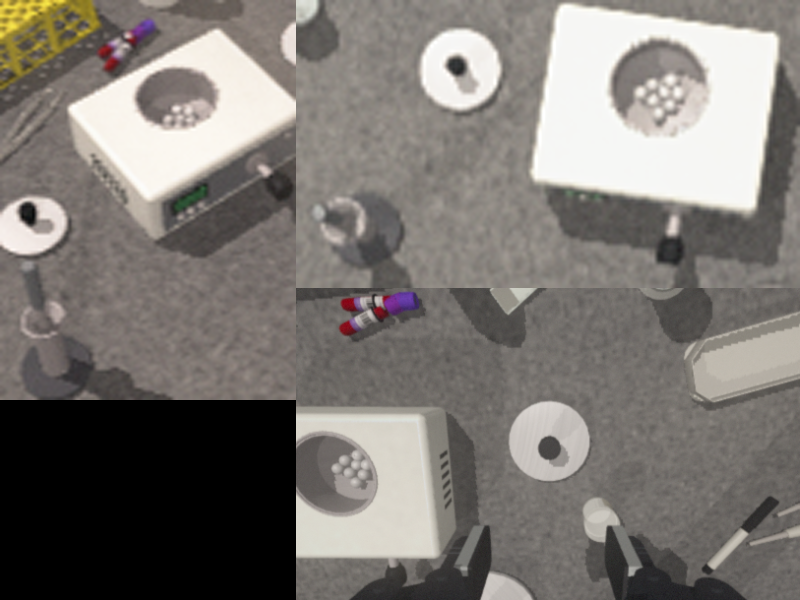

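The picture shows the rod back in its stand and all the beads in the well. The lid's disc is at (549,441), exactly where predicted.

```bash
python3 -m handwheel '[{"dx":0.1,"dy":0.05,"dz":5,"wx":0,"wy":0,"wz":0,"claw":65},{"dx":0,"dy":0,"dz":6,"wx":0,"wy":0,"wz":0,"claw":65},{"dx":0,"dy":0,"dz":6,"wx":0,"wy":0,"wz":0,"claw":65},{"dx":0,"dy":0,"dz":3.5,"wx":0,"wy":0,"wz":0,"claw":65},{"dx":0,"dy":0,"dz":1.7,"wx":0,"wy":0,"wz":0,"claw":65},{"dx":0,"dy":0,"dz":0,"wx":0,"wy":0,"wz":0,"claw":65}]' 50
python3 -m handwheel '[{"dx":0,"dy":0,"dz":0,"wx":0,"wy":0,"wz":0,"claw":0},{"dx":0,"dy":0,"dz":0,"wx":0,"wy":0,"wz":0,"claw":0},{"dx":0,"dy":0,"dz":0,"wx":0,"wy":0,"wz":0,"claw":0},{"dx":0,"dy":0,"dz":0,"wx":0,"wy":0,"wz":0,"claw":0},{"dx":0,"dy":0,"dz":0,"wx":0,"wy":0,"wz":0,"claw":0}]' 50
python3 -m handwheel '[{"dx":0,"dy":0,"dz":-3,"wx":0,"wy":0,"wz":0,"claw":0},{"dx":0,"dy":0,"dz":-5,"wx":0,"wy":0,"wz":0,"claw":0},{"dx":0,"dy":0,"dz":-4,"wx":0,"wy":0,"wz":0,"claw":0},{"dx":0,"dy":0,"dz":0,"wx":0,"wy":0,"wz":0,"claw":0}]' 50
python3 -c "
from h import *
move([.620,-.020,.1])"
```

```text
clock: 25.98
position: [0.6046, -0.2419, 0.0282]
tool_rot: [-3.141, 0.001, -0.157]
force: [0.3, -0.8, 1.1]
grip_width: 0.0556
finger_force: 0.0
clock: 26.6
position: [0.6055, -0.2427, 0.0301]
tool_rot: [3.141, -0.002, -0.157]
force: [-1.3, 0.8, 9.1]
grip_width: 0.0234
finger_force: 48.7
clock: 27.1
position: [0.6063, -0.2431, 0.1525]
tool_rot: [3.141, -0.006, -0.158]
force: [0.8, 1.1, -2.2]
grip_width: 0.0231
finger_force: 49.7
shift cm [ -2.18 -22.25   5.21] pos [ 0.6063 -0.2431  0.1525] [ 3.1405 -0.0062 -0.1575]
```

```bash
python3 -m handwheel '[{"dx":-0.5,"dy":-5,"dz":0,"wx":0,"wy":0,"wz":0,"claw":0},{"dx":-0.5,"dy":-6,"dz":0,"wx":0,"wy":0,"wz":0,"claw":0},{"dx":-0.5,"dy":-6,"dz":0,"wx":0,"wy":0,"wz":0,"claw":0},{"dx":-0.6,"dy":-5.2,"dz":0,"wx":0,"wy":0,"wz":0,"claw":0},{"dx":0,"dy":0,"dz":2.5,"wx":0,"wy":0,"wz":0,"claw":0},{"dx":0,"dy":0,"dz":0,"wx":0,"wy":0,"wz":0,"claw":0},{"dx":0,"dy":0,"dz":0,"wx":0,"wy":0,"wz":0,"claw":0}]' 50
python3 -c "
from h import *
move([.6205,-.020,.104])"
```

```text
clock: 27.98
position: [0.6187, -0.0208, 0.1237]
tool_rot: [3.141, -0.0, -0.159]
force: [0.6, -0.4, -1.0]
grip_width: 0.0233
finger_force: 49.8
shift cm [ 0.17 -0.11  1.97] pos [ 0.6187 -0.0208  0.1237] [ 3.1413e+00 -1.0000e-04 -1.5850e-01]
```

```bash
python3 -m handwheel '[{"dx":0.15,"dy":-0.1,"dz":0.6,"wx":0,"wy":0,"wz":0,"claw":0},{"dx":0,"dy":0,"dz":0.5,"wx":0,"wy":0,"wz":0,"claw":0},{"dx":0,"dy":0,"dz":0.5,"wx":0,"wy":0,"wz":0,"claw":0},{"dx":0,"dy":0,"dz":0.2,"wx":0,"wy":0,"wz":0,"claw":0},{"dx":0,"dy":0,"dz":0,"wx":0,"wy":0,"wz":0,"claw":0}]' 50
```

```text
clock: 28.6
position: [0.6202, -0.019, 0.1052]
tool_rot: [3.142, 0.0, -0.157]
force: [0.5, -1.2, -1.6]
grip_width: 0.0237
finger_force: 49.8
```

```bash
python3 -m handwheel '[{"dx":0,"dy":0,"dz":0.1,"wx":0,"wy":0,"wz":0,"claw":0},{"dx":0,"dy":0,"dz":0.1,"wx":0,"wy":0,"wz":0,"claw":0},{"dx":0,"dy":0,"dz":0,"wx":0,"wy":0,"wz":0,"claw":0}]' 50
```

```text
clock: 28.98
position: [0.6204, -0.019, 0.1042]
tool_rot: [-3.141, -0.001, -0.157]
force: [-5.2, -0.0, 13.0]
grip_width: 0.0232
finger_force: 51.2
```

```bash
python3 -m handwheel '[{"dx":0,"dy":0,"dz":-0.1,"wx":0,"wy":0,"wz":0,"claw":40},{"dx":0,"dy":0,"dz":0,"wx":0,"wy":0,"wz":0,"claw":65},{"dx":0,"dy":0,"dz":0,"wx":0,"wy":0,"wz":0,"claw":65},{"dx":0,"dy":0,"dz":-4,"wx":0,"wy":0,"wz":0,"claw":65},{"dx":0,"dy":0,"dz":-6,"wx":0,"wy":0,"wz":0,"claw":65},{"dx":-6,"dy":0,"dz":0,"wx":0,"wy":0,"wz":0,"claw":65},{"dx":-6,"dy":0,"dz":0,"wx":0,"wy":0,"wz":0,"claw":65},{"dx":-6,"dy":0,"dz":0,"wx":0,"wy":0,"wz":0,"claw":65}]' 50
python3 -m handwheel '[{"dx":-2,"dy":0,"dz":0,"wx":0,"wy":0,"wz":0,"claw":65},{"dx":0,"dy":0,"dz":0,"wx":0,"wy":0,"wz":0,"claw":65},{"dx":0,"dy":0,"dz":0,"wx":0,"wy":0,"wz":0,"claw":65}]' 50
python3 - <<'E'
from h import *
w=cam("wrist");cv2.imwrite("pics/w10.png",w["frame"])
p=monitor.observe()["position"];print("cam rel",np.round(-w["R"].T@w["t"]-p,3))
for n,z in(("start_knob",.05),("well_lid",.08)):
  for d in optics.masks_of(n,"wrist"):
    ys,xs=np.nonzero(d["region"]);print(n,round(d["p"],2),d["rect"],np.round(onz(w,xs.mean(),ys.mean(),z),4))
# dark blob near predicted knob
u,v=proj(w,[.477,-.025,.05]);g=cv2.cvtColor(w["frame"],cv2.COLOR_BGR2GRAY)
y0,x0=int(v)-35,int(u)-35;sub=(g[y0:y0+70,x0:x0+70]<40).astype(np.uint8)
n,l,st,ce=cv2.connectedComponentsWithStats(sub)
for i in range(1,n):
  if st[i,4]>80: print(st[i],np.round(onz(w,ce[i][0]+x0,ce[i][1]+y0,.05),4),onz(w,st[i,0]+x0,st[i,1]+y0,.046),onz(w,st[i,0]+st[i,2]+x0,st[i,1]+st[i,3]+y0,.046))
for k,f in(("top",cam("top")),("scene",cam("scene"))):
  for d in optics.masks_of("start_knob",k):
    ys,xs=np.nonzero(d["region"]);print(k,round(d["p"],2),d["rect"],np.round(onz(f,xs.mean(),ys.mean(),.046),4))
  for d in optics.masks_of("well_lid",k):
    ys,xs=np.nonzero(d["region"]);print(k,"lid",round(d["p"],2),np.round(onz(f,xs.mean(),ys.mean(),.088),4))
move([.4765,-.0242,.0])
E
```

```text
clock: 29.98
position: [0.4406, 0.0093, 0.2043]
tool_rot: [-3.142, -0.0, -0.157]
force: [1.1, 0.1, -0.2]
grip_width: 0.0554
finger_force: 0.0
clock: 30.35
position: [0.4237, 0.0122, 0.2045]
tool_rot: [-3.141, -0.001, -0.157]
force: [-0.2, 0.9, -0.5]
grip_width: 0.0556
finger_force: 0.0
cam rel [ 0.077 -0.012  0.143]
start_knob 0.56 [275.4, 72.1, 29.1, 59.6] [ 0.4819 -0.0273  0.05  ]
well_lid 0.72 [317.4, 131.0, 131.2, 123.0] [ 0.3989 -0.0934  0.08  ]
top 0.42 [209.1, 154.1, 30.4, 32.7] [ 0.6242 -0.0167  0.046 ]
top lid 0.79 [ 0.37  -0.114  0.088]
top lid 0.61 [0.6345 0.1546 0.088 ]
top lid 0.56 [ 0.6176 -0.0191  0.088 ]
scene 0.59 [251.4, 211.9, 12.8, 9.2] [ 0.4782 -0.0251  0.046 ]
scene lid 0.97 [ 0.6124 -0.0136  0.088 ]
scene lid 0.73 [ 0.3366 -0.063   0.088 ]
shift cm [ 5.88  2.76 20.42] pos [0.4228 0.0123 0.2042] [ 3.1416e+00  2.0000e-04 -1.5720e-01]
```

```bash
python3 -m handwheel '[{"dx":2.9,"dy":1.5,"dz":2,"wx":0,"wy":0,"wz":0,"claw":65},{"dx":3,"dy":1.4,"dz":2,"wx":0,"wy":0,"wz":0,"claw":65},{"dx":0,"dy":0,"dz":4,"wx":0,"wy":0,"wz":0,"claw":65},{"dx":0,"dy":0,"dz":4,"wx":0,"wy":0,"wz":0,"claw":65},{"dx":0,"dy":0,"dz":3,"wx":0,"wy":0,"wz":0,"claw":65},{"dx":0,"dy":0,"dz":2.5,"wx":0,"wy":0,"wz":0,"claw":65},{"dx":0,"dy":0,"dz":0,"wx":0,"wy":0,"wz":0,"claw":65},{"dx":0,"dy":0,"dz":0,"wx":0,"wy":0,"wz":0,"claw":65}]' 60
python3 -c "
from h import *
move([.4763,-.0257,.027])"
python3 -m handwheel '[{"dx":0,"dy":0,"dz":0,"wx":0,"wy":0,"wz":0,"claw":0},{"dx":0,"dy":0,"dz":0,"wx":0,"wy":0,"wz":0,"claw":0},{"dx":0,"dy":0,"dz":0,"wx":0,"wy":0,"wz":0,"claw":0},{"dx":0,"dy":0,"dz":0,"wx":0,"wy":0,"wz":0,"claw":0}]' 60
```

```text
clock: 31.8
position: [0.4768, -0.0256, 0.0301]
tool_rot: [-3.141, -0.001, -0.157]
force: [0.1, 0.4, 0.8]
grip_width: 0.0555
finger_force: 0.0
shift cm [-0.05  0.02  0.31] pos [ 0.4768 -0.0256  0.0301] [-3.1414e+00 -6.0000e-04 -1.5730e-01]
clock: 32.3
position: [0.4768, -0.0265, 0.0302]
tool_rot: [3.141, -0.001, -0.158]
force: [-1.2, -5.6, 12.6]
grip_width: 0.0222
finger_force: 58.1
```

```bash
python3 -m handwheel '[{"dx":-0.5,"dy":0,"dz":0,"wx":0,"wy":0,"wz":0,"claw":0},{"dx":-0.5,"dy":0,"dz":0,"wx":0,"wy":0,"wz":0,"claw":0},{"dx":-0.4,"dy":0,"dz":0,"wx":0,"wy":0,"wz":0,"claw":0},{"dx":-0.2,"dy":0,"dz":0,"wx":0,"wy":0,"wz":0,"claw":0},{"dx":0,"dy":0,"dz":0,"wx":0,"wy":0,"wz":0,"claw":0}]' 60
```

```text
clock: 32.92
position: [0.4622, -0.0241, 0.0304]
tool_rot: [3.141, -0.004, -0.158]
force: [3.8, -7.4, 8.1]
grip_width: 0.0222
finger_force: 58.3
```

```bash
python3 -m handwheel '[{"dx":-0.1,"dy":0,"dz":0,"wx":0,"wy":0,"wz":0,"claw":0},{"dx":-0.1,"dy":0,"dz":0,"wx":0,"wy":0,"wz":0,"claw":0},{"dx":0,"dy":0,"dz":0,"wx":0,"wy":0,"wz":0,"claw":0}]' 60
python3 -m handwheel '[{"dx":-0.15,"dy":0,"dz":0,"wx":0,"wy":0,"wz":0,"claw":0},{"dx":0,"dy":0,"dz":0,"wx":0,"wy":0,"wz":0,"claw":0}]' 60
```

```text
clock: 33.3
position: [0.4609, -0.0239, 0.0304]
tool_rot: [3.142, -0.005, -0.158]
force: [7.5, -8.4, 4.9]
grip_width: 0.0222
finger_force: 58.5
clock: 33.55
position: [0.4608, -0.0238, 0.0306]
tool_rot: [-3.141, -0.007, -0.159]
force: [15.6, -11.3, -1.0]
grip_width: 0.0223
finger_force: 58.8
```

```bash
python3 -m handwheel '[{"dx":0,"dy":0,"dz":0,"wx":0,"wy":0,"wz":0,"claw":0},{"dx":0,"dy":0,"dz":0,"wx":0,"wy":0,"wz":0,"claw":0},{"dx":0,"dy":0,"dz":0,"wx":0,"wy":0,"wz":0,"claw":0},{"dx":0,"dy":0,"dz":0,"wx":0,"wy":0,"wz":0,"claw":0},{"dx":0,"dy":0,"dz":0,"wx":0,"wy":0,"wz":0,"claw":0},{"dx":0,"dy":0,"dz":0,"wx":0,"wy":0,"wz":0,"claw":0},{"dx":0,"dy":0,"dz":0,"wx":0,"wy":0,"wz":0,"claw":0},{"dx":0,"dy":0,"dz":0,"wx":0,"wy":0,"wz":0,"claw":0}]' 60
python3 -m handwheel '[{"dx":0,"dy":0,"dz":0,"wx":0,"wy":0,"wz":0,"claw":0},{"dx":0,"dy":0,"dz":0,"wx":0,"wy":0,"wz":0,"claw":0},{"dx":0,"dy":0,"dz":0,"wx":0,"wy":0,"wz":0,"claw":70},{"dx":0,"dy":0,"dz":0,"wx":0,"wy":0,"wz":0,"claw":70},{"dx":0,"dy":0,"dz":0,"wx":0,"wy":0,"wz":0,"claw":70},{"dx":0,"dy":0,"dz":0,"wx":0,"wy":0,"wz":0,"claw":70}]' 60
python3 -m handwheel '[{"dx":0,"dy":0,"dz":-4,"wx":0,"wy":0,"wz":0,"claw":70},{"dx":0,"dy":0,"dz":-6,"wx":0,"wy":0,"wz":0,"claw":70},{"dx":0,"dy":0,"dz":-6,"wx":0,"wy":0,"wz":0,"claw":70},{"dx":-2,"dy":0,"dz":-3,"wx":0,"wy":0,"wz":0,"claw":70},{"dx":0,"dy":0,"dz":0,"wx":0,"wy":0,"wz":0,"claw":70},{"dx":0,"dy":0,"dz":0,"wx":0,"wy":0,"wz":0,"claw":70}]' 60
python3 - <<'E'
from h import *
w=cam("wrist")
for n,z in(("start_knob",.05),("well_lid",.0875)):
  for d in optics.masks_of(n,"wrist"):
    ys,xs=np.nonzero(d["region"]);print(n,round(d["p"],2),d["rect"],np.round(onz(w,xs.mean(),ys.mean(),z),4))
s=cam("scene")
for n,z in(("start_knob",.046),("rod_stand",.05),("specimen_jar",.03)):
  for d in optics.masks_of(n,"scene"):
    ys,xs=np.nonzero(d["region"]);print(n,round(d["p"],2),d["rect"],np.round(onz(s,xs.mean(),ys.mean(),z),4))
E
```

```text
clock: 34.55
position: [0.4608, -0.0238, 0.0306]
tool_rot: [-3.141, -0.007, -0.159]
force: [14.8, -11.5, -0.1]
grip_width: 0.022
finger_force: 58.8
clock: 35.3
position: [0.4571, -0.0225, 0.0293]
tool_rot: [-3.142, 0.0, -0.157]
force: [0.5, 0.5, 0.3]
grip_width: 0.0599
finger_force: 0.0
clock: 36.05
position: [0.4374, -0.0195, 0.2188]
tool_rot: [3.142, 0.0, -0.157]
force: [-0.2, 0.6, -0.1]
grip_width: 0.0595
finger_force: 0.0
start_knob 0.7 [244.2, 95.1, 26.5, 54.7] [ 0.4817 -0.0278  0.05  ]
well_lid 0.84 [173.9, 2.4, 82.4, 14.9] [ 0.576  -0.0123  0.0875]
well_lid 0.71 [0.0, 0.0, 62.0, 19.1] [0.5974 0.1253 0.0875]
well_lid 0.6 [287.5, 145.5, 123.5, 114.8] [ 0.4054 -0.0994  0.0875]
rod_stand 0.79 [171.9, 259.2, 25.4, 29.3] [0.4849 0.266  0.05  ]
specimen_jar 0.64 [298.3, 165.5, 14.5, 17.9] [ 0.4989 -0.2844  0.03  ]
specimen_jar 0.27 [188.1, 164.1, 77.2, 72.6] [ 0.5941 -0.0098  0.03  ]
```

Run:
```python
from h import *
a=cv2.imread("pics/scene0.png");s=cam("scene");b=cv2.resize(s["frame"],(800,600))
for d in optics.masks_of("well_lid","scene"): ys,xs=np.nonzero(d["region"]);print(round(d["p"],2),d["rect"],xs.mean(),ys.mean())
f=lambda i:cv2.cvtColor(i[250:340,300:410],6)
print(cv2.absdiff(f(a),f(b)).mean(),cv2.phaseCorrelate(np.float32(f(a)[10:65,15:85]),np.float32(f(b)[10:65,15:85])))
```

```text
0.78 [207.2, 177.3, 32.7, 21.1] 223.6122448979592 187.43367346938774
0.77 [164.0, 221.5, 23.6, 21.7] 175.13095238095238 231.09821428571428
0.57 [280.4, 210.3, 48.6, 35.5] 302.8959938366718 226.2557781201849
13.987272727272726 ((0.11356123656933192, 0.21148361527340498), 0.9180530987404011)
```

The lid's image matches its starting seated pose to within about 0.2 px, so I'm handing the job in.

```bash
python3 -c "
from workcell import job_done
print(job_done())"
```

```text
the job is handed in; nothing more can be done
None
```

I handed the job in after about 36 s of robot time: beads stirred about three turns with none seen outside the well, rod back in its stand, lid seated, and the start knob pulled to its stop for over 1 s and sprung back; the job's verdict was not shown.

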